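# Take the check filter out of the bench photometer and show it

### The arm

A 6-joint arm with a two-finger parallel gripper is mounted at the origin on the work surface. World frame = base frame: x ahead of the robot, y to its left, z up, the work surface at z = 0. Lengths are in m, angles in rad, forces in N, time in s.
With the tool pointing down it reaches from about 0.375 to 0.9 m from the base axis. Payload 3.1 kg.
Tool frame: the origin (TCP) lies midway between the tips of the shut fingers; the grasp point (between the pads) lies robot.grip_point_offset behind it (robot.grip_point_offset is the distance from the TCP to the grasp point, in m); z points along the fingers, y is the direction in which the jaws open and shut (so a half turn about z gives the same grasp; the last joint's range is limited). The gripper opens to 87 mm and grips with 3 to 60 N. Pads are 19 mm wide; open, the fingers measure 117 mm over their backs; the gripper's body (75 mm by 190 mm) begins 51 mm behind the grasp point.
Start: joints at [-1.508, 0.527, 1.433, -0, 1.181, -0.178], TCP at [0.149, -0.607, 0.223] pointing down, gripper open.
Joint ranges: [-3.08, 3.08], [-0.75, 2.2], [0.22, 2.44], [-1.43, 4.57], [0, 2.65], [-2.85, 2.85]. Speed limits (rad/s): [2.79, 2.79, 3.14, 3.14, 3.14, 3.14].

### API

Orientations are given as a unit quaternion [x, y, z, w].
In Python, from rig import robot, cams, hand_in gives the robot as it stands. The module is installed in compiled form; this text tells all that it offers.
- The arm moves only by the tool send_rows, never from a script. Its argument "steps" is one flat list of numbers, 5 for each row, row after row: the finger opening in m, from 0 to 0.087, then the shift along the tool's x, y, z in m, then the turn about the tool's z in rad. A call has 1 to 8 rows; each row is the pose to reach, as a shift and turn from the pose measured when the call began, along the tool's axes at that moment; what a row does not reach only later rows make up. A row lasts 1/8 s, in which the tool goes at most 62.5 mm and 10.7 degrees, less where a joint would pass 70% of its speed; a pose out of reach is approached as far as the arm can. A call with a gripper value outside its range is refused whole. The fingers move at their own pace and stop on an object; "force" is the grip in N (left out, the last holds). Time passes only in rows, so rows that repeat a pose let the fingers close. It gives the time, the measured TCP pose, the force and the opening at its end, in the units of the state.
- robot.get_obs(): the state, without advancing time (a new reading comes with each control period).
- cams.camera(name): name is "side" or "top" or "wrist"; returns a dict with "color" (384x512x3 uint8, red, green, blue), "range_z" (384x512 float32, m along the optical axis (not along the pixel's ray), 0 where there is no reading), "intrinsics" (3x3 intrinsics, pixels), "k1" (the pictures are not rectified: a ray, as slopes to the right and down, at radius r is drawn at 1 + k1 r^2 times it, then the intrinsics apply), "extrinsics" (4x4, takes a point from camera to world coordinates). Camera axes: x right, y down, z forward; pixel columns grow to the right and rows downward; lengths in m; the calibration is good to about 2 mm. A picture is of the moment at which its call begins.
- hand_in(): hands the job in, once; it reports no verdict.
The state is a dict: "time": time; "q": joint angles; "joint_velocities": joint speeds; "joint_torque": joint torques, N m; "position": TCP position; "tool_rot": TCP orientation; "ft_force": force on the tool from outside, world axes, zero at the start; "moment": the same for the moment, N m; "grip_width": finger opening in m.
Only numpy, scipy, OpenCV 4.12 (cv2) and the standard library are available. Lean on these libraries where they do the work, as an engineer would, in place of code of your own. Each camera call takes 0.05 s, during which the arm holds its last target.

### The job

Take the check filter out of the photometer's sample compartment so that I can look it over: swing the hinged compartment cover right open, swing the hold-down lever clear of the filter plate, then take the plate by its top and draw it straight up out of its holder. Finish while holding it still and upright in the gripper, about a hand's breadth (roughly 100 mm) above the photometer's top and over the open compartment, turned a quarter turn so that its broad glass face looks to the front of the photometer. Leave the cover and the lever open, and leave the glassware standing around alone.

Things in the scene. Friction and masses are not known exactly. Their poses are not given: they have to be found in the camera images.
- photometer: Bench photometer, off-white case fixed to the bench, 300 (x) x 370 (y) mm, flat top (deck) at z = 115 mm; spans x -140 to 160, y -110 to 260 mm from its origin, which lies at bench height under the middle of the sample compartment. x to its back, y to its left, z up. Its front is the -x side, with a knob; display and keys are on top, front left.
- slot (a point): Middle of the slot floor in the filter holder, 35 mm above the photometer's origin. The holder is a dark steel block with its top at z = 70 mm, x -30 to 46, y -18 to 18 mm in the photometer's frame; slot 43 (x) x 13 mm (y). It stands in the black-lined compartment, a well open at the top (x and y from -74 to 74 mm, floor z = 25 mm), hidden under the cover.
- flap (a joint): Angle of the compartment cover, rad: 0 shut (start), grows as it lifts, 1.92 fully open (20 degrees past upright). Grey hood, 0.3 kg, 160 (x) x 152 (y) mm, 28 mm high with 3 mm walls, open below, hinged on the photometer's left (+y); free edge on the right, 164 mm from the hinge. A stiff hinge (0.32 N m) holds it at any angle; about 5 N at the handle lift it.
- flap_handle (a point): Middle of the bar of the cover's steel D-handle: round bar, 10 mm diameter, 90 mm long, parallel to the hinge, axis 38 mm above the cover's outer face (33 mm gap under the bar), 16 mm in from the free edge. Shut, it lies at x = 0, y = -60, z = 182.5 mm in the photometer's frame. Moves with the cover.
- flap_hinge (a point): Point on the cover's hinge axis, at x = 0, y = 88, z = 116.5 mm in the photometer's frame; the axis runs along the photometer's x.
- lever (a joint): Angle of the hold-down lever, rad: 0 points to the photometer's front, straight over the plate; starts at 0 to 0.3 and blocks the plate there. Grows as it swings flat to the photometer's right (-y), anticlockwise from above; 1.57 points right, stop at 2.0. The plate is free above about 1.2. Light friction (1 N at the peg) keeps it where it is left.
- lever_peg (a point): Middle of the upright round thumb peg on the lever: 12 mm diameter, 24 mm tall, from 12 mm below to 12 mm above this point, 38 mm from the pivot. The flat steel arm under it is 10 mm wide, 6 mm thick, 44 mm long, its underside 1.5 mm above the plate's top. Moves with the lever.
- lever_pivot (a point): Point on the lever's upright pivot axis, at the arm's underside: x = 36, y = 0, z = 106.5 mm in the photometer's frame (on top of a post at the back end of the holder).
- filter_plate: Check filter: upright aluminium plate 40 (x) x 10 (y) x 70 mm (z), 50 to 100 g, 24 mm round glass window centred 25 mm above its lower edge. Origin: middle of the lower edge; y is the normal of the broad faces, z up. Stands loose in the slot, axes along the photometer's, 1.5 mm play each side; its upper 35 mm stand out of the holder, top at z = 105 mm.
- beaker: Bystander: glass beaker, 68 mm across, 90 mm tall, standing on the bench to the right of the photometer. Origin under its middle. Leave alone.
- flask: Bystander: stoppered conical flask, 72 mm across, 118 mm tall, standing to the right of the photometer. Origin under its middle. Leave alone.
- reagent_bottle: Bystander: amber bottle, 58 mm across, 120 mm tall, standing to the left of the photometer. Origin under its middle. Leave alone.

How it is judged:
On the way, in this order (a step that is already met when the one before it is completed fails the run):
1. the cover is swung open (value of joint flap above 1.4 rad), for 0.2 s.
2. the hold-down lever is swung clear of the plate, which still stands in its holder (value of joint lever above 1.2 rad and z of filter_plate in the frame of photometer below 0.045 m), for 0.2 s.
3. the plate is drawn out, held in the gripper (z of filter_plate in the frame of photometer above 0.075 m and contact force between the fingers and filter_plate above 1 N), for 0.1 s.
At the end, for the whole second after the job is handed in: Fingers hold the plate still (<30 mm/s), upright within 15 deg, lower edge 60 to 185 mm above the deck, within 100 mm sideways of the compartment's middle, glass to the front within 20 deg, off the photometer; cover open > 1.3 rad, lever > 1.1 rad; glassware moved < 20 mm (value of joint flap above 1.3 rad and value of joint lever above 1.1 rad and z of filter_plate in the frame of photometer between 0.175 and 0.3 m and horizontal distance between filter_plate and photometer below 0.1 m and angle between filter_plate's own z axis and vertical below 0.26 rad and angle between the y axis of filter_plate and the x axis of photometer, either way round below 0.35 rad and contact force between the fingers and filter_plate above 1 N and contact force between photometer and filter_plate below 0.05 N and linear speed of filter_plate below 0.03 m/s and distance of each of beaker, flask, reagent_bottle from where it was at the start of the episode below 0.02 m); the arm keeps its last pose, push and grip.
It fails at once if a glass bystander is knocked over or pushed away (distance of any of beaker, flask, reagent_bottle from where it was at the start of the episode above 0.03 m or angle between any of beaker, flask, reagent_bottle's own z axis and vertical above 0.5 rad).
It also fails if it takes over 72 s, if anything falls off the work surface, if the arm or the gripper's body presses on something with over 40 N, if the wrist force passes 120 N, or if a joint passes its speed limit or range.

## Working session

There is one attempt and no reset: what is moved stays moved. The work goes in short steps, Python scripts to look and compute and a tool call to move; the robot and the scene stay as the last step left them, time stands still between calls to the robot, and variables do not carry over. Pictures are saved under pics/ and viewed, and the job is handed in when it is done.

Besides the shell and the picture viewer there is one more tool, called after "Call:" in YAML: its name, and indented under it one key for each argument. send_rows: Moves the arm, as the interface text tells. Its arguments: {"type":"object","properties":{"steps":{"type":"array","items":{"type":"number"}},"force":{"type":"number"}},"required":["steps"]}

```bash
mkdir -p pics; python3 - <<'E'
from rig import robot,cams
import cv2,numpy as np
o=robot.get_obs()
for k,v in o.items(): print(k,np.round(v,4))
print(robot.grip_point_offset)
for n in("side","top","wrist"):
    c=cams.camera(n); cv2.imwrite(f'pics/{n}0.png',c["color"][:,:,::-1]); np.savez(f'{n}0.npz',**c)
    print(n,c["intrinsics"].tolist(),c["k1"],np.round(c["extrinsics"],3).tolist())
E
```

```text
time 0.0
q [-1.5085  0.5285  1.4339 -0.      1.1814 -0.1785]
joint_velocities [ 0.0012 -0.0012 -0.0014  0.0003  0.0015  0.0008]
joint_torque [ 9.00000e-04 -4.40042e+01 -1.76592e+01  6.33000e-02  5.81000e-02
 -2.00000e-04]
position [ 0.149  -0.6062  0.2216]
tool_rot [ 0.9928  0.1201  0.     -0.0011]
ft_force [ 0.2155 -1.3141  0.3712]
moment [0.0011 0.0249 0.0173]
grip_width 0.087
0.0187
side [[388.6615795307194, 0.0, 256.2755164537254], [0.0, 388.6615795307194, 190.74116470759574], [0.0, 0.0, 1.0]] -0.12912421970914853 [[0.992, -0.105, 0.075, 0.501], [-0.129, -0.773, 0.621, -0.584], [-0.007, -0.625, -0.78, 0.926], [0.0, 0.0, 0.0, 1.0]]
top [[407.0368778630129, 0.0, 254.79834101298846], [0.0, 407.0368778630129, 189.40519687648057], [0.0, 0.0, 1.0]] -0.10885903606087423 [[-0.013, -0.997, 0.079, 0.505], [-1.0, 0.014, 0.01, 0.03], [-0.011, -0.079, -0.997, 1.201], [0.0, 0.0, 0.0, 1.0]]
wrist [[286.8919397736384, 0.0, 258.032903397968], [0.0, 286.8919397736384, 188.40200621666503], [0.0, 0.0, 1.0]] 0.012474030331627126 [[0.238, -0.941, -0.242, 0.215], [-0.971, -0.231, -0.057, -0.59], [-0.003, 0.249, -0.969, 0.384], [0.0, 0.0, 0.0, 1.0]]
```

View pics/side0.png

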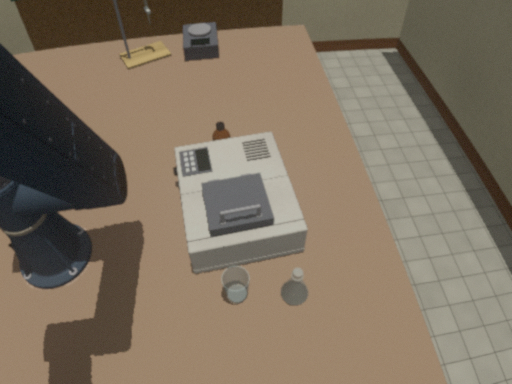

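View pics/top0.png

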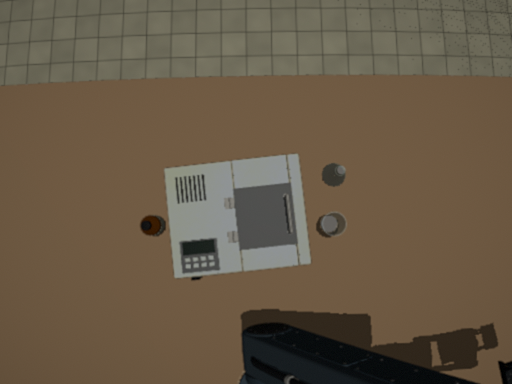

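The side view shows the case at about (175–300, 135–270) with the cover at (235, 200). The beaker is at (236, 285), the flask at (296, 287) and the bottle at (221, 133). In the top view the case spans (165–310, 155–278), and the handle bar runs from (286, 195) to (290, 232). Next I measure the pose of the case.

```bash
cat > h.py <<'E'
import numpy as np,cv2
from scipy.spatial.transform import Rotation as R
def load(n): return dict(np.load(n))
def slopes(c,uv):
    K=c["intrinsics"];uv=np.asarray(uv,float).reshape(-1,2)
    d=np.c_[(uv[:,0]-K[0,2])/K[0,0],(uv[:,1]-K[1,2])/K[1,1]];s=d.copy()
    for _ in range(15): s=d/(1+c["k1"]*(s**2).sum(1,keepdims=True))
    return s
def onplane(c,uv,z):
    s=slopes(c,uv);E=c["extrinsics"];d=np.c_[s,np.ones(len(s))]@E[:3,:3].T;o=E[:3,3]
    return o+d*((z-o[2])/d[:,2])[:,None]
def cloud(c):
    h,w=c["range_z"].shape;v,u=np.mgrid[:h,:w];s=slopes(c,np.c_[u.ravel(),v.ravel()])
    p=np.c_[s,np.ones(len(s))]*c["range_z"].reshape(-1,1);E=c["extrinsics"]
    return (p@E[:3,:3].T+E[:3,3]).reshape(h,w,3)
def project(c,P):
    E=c["extrinsics"];p=(np.atleast_2d(P)-E[:3,3])@E[:3,:3];s=p[:,:2]/p[:,2:];r=(s**2).sum(1,keepdims=True)
    s=s*(1+c["k1"]*r);K=c["intrinsics"];return np.c_[s[:,0]*K[0,0]+K[0,2],s[:,1]*K[1,1]+K[1,2]]
E
python3 - <<'E'
from h import *
c=load('top0.npz');P=cloud(c);Z=P[...,2]
for u,v in[(270,165),(265,215),(200,220),(289,215),(400,250)]: print((u,v),P[v,u].round(4))
col=c["color"].astype(int)
m=(Z>.09)&(Z<.2);m[:,:155]=0;m[:,315:]=0;m[290:]=0;m[:145]=0
m=cv2.morphologyEx(m.astype(np.uint8),cv2.MORPH_OPEN,np.ones((5,5)))
cs,_=cv2.findContours(m,cv2.RETR_EXTERNAL,cv2.CHAIN_APPROX_NONE);k=max(cs,key=cv2.contourArea)[:,0]
W=onplane(c,k,.115)[:,:2]
r=cv2.minAreaRect((W*1000).astype(np.float32));print(r,cv2.boxPoints(r).round(1).tolist())
big=cv2.resize(c["color"][140:290,130:360,::-1],None,fx=3.4,fy=3.4,interpolation=cv2.INTER_CUBIC);cv2.imwrite('pics/topz.png',big)
s=load('side0.npz');big=cv2.resize(s["color"][110:320,160:330,::-1],None,fx=2.8,fy=2.8,interpolation=cv2.INTER_CUBIC);cv2.imwrite('pics/sidez.png',big)
E
```

```text
(270, 165) [ 0.6561 -0.0009  0.1156]
(265, 215) [0.5217 0.0149 0.1454]
(200, 220) [0.511  0.1882 0.115 ]
(289, 215) [ 0.5202 -0.0439  0.1906]
(400, 250) [ 0.414  -0.3857  0.0006]
((522.1251831054688, 91.07107543945312), (299.7672119140625, 366.8458557128906), 5.511967658996582) [[355.29998779296875, 259.20001220703125], [390.6000061035156, -105.9000015258789], [688.9000244140625, -77.0999984741211], [653.7000122070312, 288.0]]
```

View pics/topz.png

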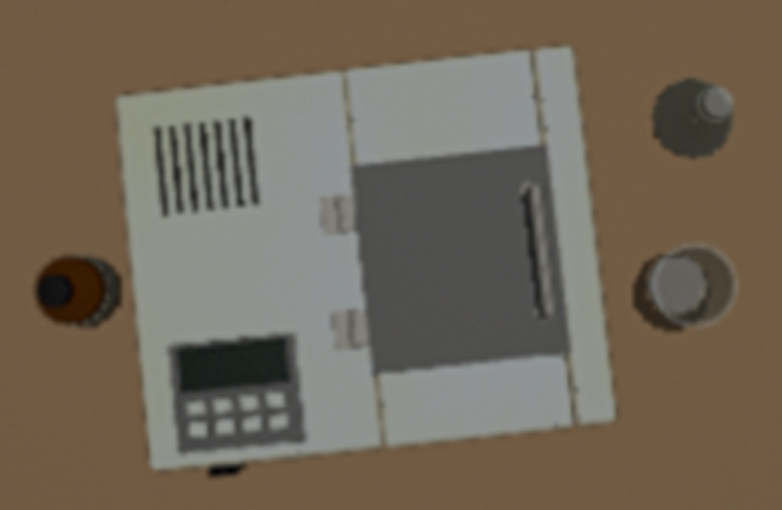

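View pics/sidez.png

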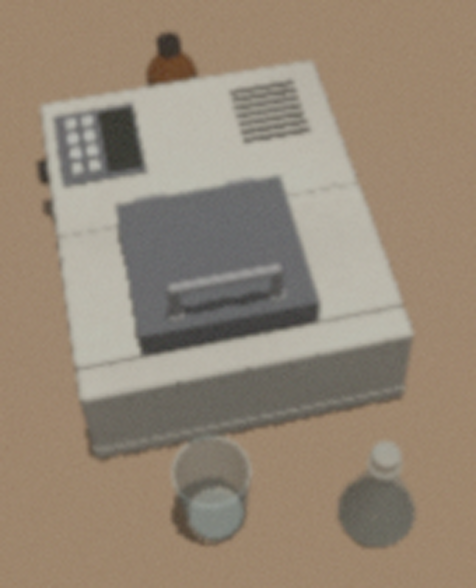

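The case measures 300 x 367 mm against the 300 x 370 given. That puts the origin near (0.519, 0.0155) with a yaw of 5.5°, and the handle depth point agrees with this. I'll write a helper that turns photometer-frame targets into tool shifts.

```bash
cat >> h.py <<'E'
yaw=np.deg2rad(5.51);O=np.array([.5194,.0155,0.])
Rp=R.from_euler('z',yaw).as_matrix()
def W(p): return O+Rp@np.asarray(p,float)
def L(w): return Rp.T@(np.asarray(w,float)-O)
def go(p,extra=0):
    """tool shift from now to photometer point p, turn to tool x at photometer x + extra rad"""
    from rig import robot
    o=robot.get_obs();T=R.from_quat(o["tool_rot"]).as_matrix()
    ty=np.arctan2(T[1,0],T[0,0]);t=ty-(yaw+extra);t=(t+np.pi)%(2*np.pi)-np.pi
    return (T.T@(W(p)-o["position"])).round(4).tolist()+[round(float(t),3)]
E
python3 - <<'E'
from h import *
print(W([0,-.06,.1825]))
for p in([0,-.06,.23],[0,-.06,.164]): print(go(p))
t=load('top0.npz')
for n,p in dict(beaker=(333,224),flask=(334,174),bottle=(152,226)).items(): print(n,onplane(t,[p],.06),L(onplane(t,[p],.06)[0]))
E
```

```text
[ 0.52516117 -0.04422277  0.1825    ]
[0.4993, -0.4563, -0.0073, 0.145]
[0.4993, -0.4562, 0.0587, 0.145]
beaker [[ 0.49508992 -0.17638801  0.06      ]] [-0.04262274 -0.18866714  0.06      ]
flask [[ 0.63587333 -0.18306823  0.06      ]] [ 0.09686874 -0.20883445  0.06      ]
bottle [[0.49577602 0.33278958 0.06      ]] [0.00695115 0.31809189 0.06      ]
```

Call:
send_rows:
  steps: [0.05,0.04,-0.04,-0.02,0.03,0.05,0.08,-0.075,-0.03,0.06,0.05,0.125,-0.115,-0.03,0.09,0.05,0.17,-0.155,-0.03,0.12,0.05,0.215,-0.197,-0.03,0.145,0.05,0.26,-0.238,-0.03,0.145,0.05,0.305,-0.28,-0.03,0.145,0.05,0.35,-0.32,-0.03,0.145]
  force: 20

```text
time: 1.15
position: [0.4134, -0.2104, 0.2524]
tool_rot: [0.999, 0.048, 0.0, -0.001]
ft_force: [1.5, -0.2, 0.9]
grip_width: 0.0499
```

```bash
python3 - <<'E'
from h import *
for p in([0,-.06,.23],[0,-.06,.164]): print(go(p))
E
```

```text
[0.1271, -0.1547, 0.0227, -0.001]
[0.1271, -0.1546, 0.0887, -0.001]
```

Call:
send_rows:
  steps: [0.05,0.04,-0.048,0,0,0.05,0.08,-0.096,0.01,0,0.05,0.11,-0.138,0.02,0,0.05,0.127,-0.155,0.023,0,0.05,0.127,-0.155,0.023,0,0.05,0.127,-0.155,0.023,0]

```text
time: 1.9
position: [0.5244, -0.0444, 0.2296]
tool_rot: [0.999, 0.048, -0.0, -0.001]
ft_force: [-1.1, 0.3, -0.8]
grip_width: 0.05
```

```bash
python3 - <<'E'
from h import *
from rig import cams
c=cams.camera("wrist");np.savez('wrist1.npz',**c);cv2.imwrite('pics/wrist1.png',c["color"][:,:,::-1])
print(go([0,-.06,.164]))
P=cloud(c);M=(P-O)@Rp
m=(M[...,2]>.172)&(M[...,2]<.195)&(abs(M[...,0])<.06)&(abs(M[...,1]+.06)<.03)
q=M[m];print(len(q),q.mean(0),q.min(0),q.max(0))
E
```

```text
[0.0009, -0.0003, 0.0657, -0.002]
1282 [ 0.01390516 -0.05856059  0.18639366] [-0.04935277 -0.06325371  0.17304997] [ 0.04972307 -0.0534954   0.18931971]
```

View pics/wrist1.png

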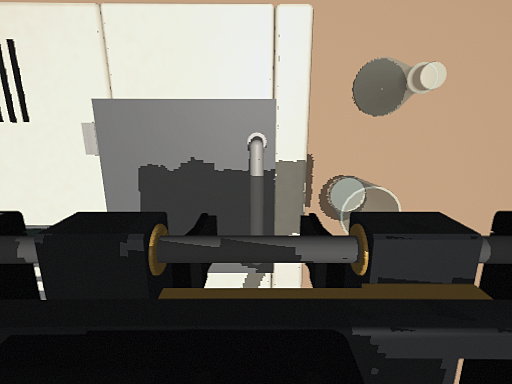

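The wrist view shows the handle bar at about column 257, running from row 135 down between the open fingers (columns 200–310). Depth puts it at y ≈ -58.5 mm, close to the -60 expected. I'll go down and grip it.

Call:
send_rows:
  steps: [0.05,0.001,-0.001,0.035,0,0.05,0.001,-0.001,0.066,0,0.05,0.001,-0.001,0.066,0,0,0.001,-0.001,0.066,0,0,0.001,-0.001,0.066,0,0,0.001,-0.001,0.066,0,0,0.001,-0.001,0.066,0,0,0.001,-0.001,0.066,0]
  force: 20

```text
time: 2.95
position: [0.5253, -0.0429, 0.164]
tool_rot: [0.999, 0.047, -0.0, -0.001]
ft_force: [-0.6, 0.1, 2.2]
grip_width: 0.0091
```

```bash
python3 - <<'E'
from h import *
a0=np.arctan2(66,148);r=.16205
for f in np.arange(0.1,1.86,.1):
    a=a0+f; g=go([0,.088-r*np.cos(a),.1165+r*np.sin(a)-.0187]); print(round(f,2),g)
from rig import robot
print(L(robot.get_obs()["position"]))
E
```

```text
0.1 [-0.0003, -0.0061, -0.0143, -0.002]
0.2 [-0.0003, -0.0149, -0.0279, -0.002]
0.3 [-0.0003, -0.0249, -0.0406, -0.002]
0.4 [-0.0003, -0.0362, -0.0522, -0.002]
0.5 [-0.0004, -0.0486, -0.0626, -0.002]
0.6 [-0.0004, -0.062, -0.0717, -0.002]
0.7 [-0.0004, -0.0763, -0.0795, -0.002]
0.8 [-0.0005, -0.0912, -0.0857, -0.002]
0.9 [-0.0005, -0.1067, -0.0905, -0.002]
1.0 [-0.0005, -0.1225, -0.0937, -0.002]
1.1 [-0.0006, -0.1387, -0.0953, -0.002]
1.2 [-0.0006, -0.1549, -0.0953, -0.002]
1.3 [-0.0006, -0.171, -0.0937, -0.002]
1.4 [-0.0007, -0.1868, -0.0904, -0.002]
1.5 [-0.0007, -0.2023, -0.0856, -0.002]
1.6 [-0.0007, -0.2172, -0.0793, -0.002]
1.7 [-0.0008, -0.2314, -0.0715, -0.002]
1.8 [-0.0008, -0.2448, -0.0623, -0.002]
[ 0.0002723  -0.05872748  0.16397404]
```

The bar is gripped at 9.1 mm. Now I swing it along the arc.

Call:
send_rows:
  steps: [0,0,-0.007,-0.014,0,0,0,-0.016,-0.028,0,0,0,-0.026,-0.041,0,0,0,-0.037,-0.052,0,0,0,-0.05,-0.063,0,0,0,-0.063,-0.072,0,0,0,-0.077,-0.08,0,0,0,-0.092,-0.086,0]
  force: 20

```text
time: 3.95
position: [0.5169, 0.0475, 0.2527]
tool_rot: [0.999, 0.048, 0.001, 0.001]
ft_force: [-1.5, -6.5, 6.1]
grip_width: 0.0094
```

```bash
python3 - <<'E'
from h import *
a0=np.arctan2(66,148);r=.16205
from rig import robot,cams
o=robot.get_obs();p=L(o["position"]);print(p, o["ft_force"],np.arctan2(p[2]+.0187-.1165,.088-p[1])-a0,np.hypot(p[2]+.0187-.1165,.088-p[1]))
for f in np.arange(0.9,1.9,.1):
    a=a0+f; g=go([0,.088-r*np.cos(a),.1165+r*np.sin(a)-.0187]); print(round(f,2),g)
c=cams.camera("side");cv2.imwrite('pics/side2.png',c["color"][:,:,::-1])
E
```

```text
[0.00061048 0.03213849 0.25271474] [-1.48405728 -6.54240702  6.13685163] 0.8052364518019843 0.16467873249108117
0.9 [-0.0006, -0.0156, -0.0021, -0.001]
1.0 [-0.0006, -0.0314, -0.0053, -0.001]
1.1 [-0.0006, -0.0475, -0.007, -0.001]
1.2 [-0.0007, -0.0637, -0.0071, -0.001]
1.3 [-0.0007, -0.0799, -0.0055, -0.001]
1.4 [-0.0007, -0.0957, -0.0023, -0.001]
1.5 [-0.0007, -0.1112, 0.0024, -0.001]
1.6 [-0.0008, -0.1262, 0.0086, -0.001]
1.7 [-0.0008, -0.1404, 0.0164, -0.001]
1.8 [-0.0008, -0.1538, 0.0255, -0.001]
```

View pics/side2.png

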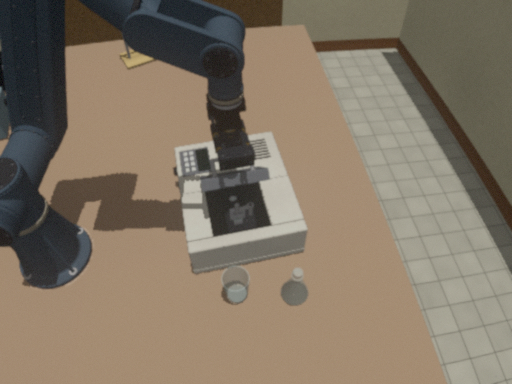

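The cover is following: the side view shows it raised at about (235, 180) and the dark compartment exposed at (238, 208). I'll carry on.

Call:
send_rows:
  steps: [0,0,-0.016,-0.001,0,0,0,-0.032,-0.004,0,0,0,-0.048,-0.006,0,0,0,-0.064,-0.006,0,0,0,-0.08,-0.005,0,0,0,-0.096,-0.002,0,0,0,-0.111,0.003,0,0,0,-0.126,0.009,0]

```text
time: 5.0
position: [0.505, 0.1761, 0.2439]
tool_rot: [0.999, 0.048, 0.002, -0.0]
ft_force: [2.6, -2.2, 0.2]
grip_width: 0.0092
```

```bash
python3 - <<'E'
from h import *
a0=np.arctan2(66,148);r=.16205
from rig import robot,cams
o=robot.get_obs();p=L(o["position"]);print(p, np.arctan2(p[2]+.0187-.1165,.088-p[1])-a0,np.hypot(p[2]+.0187-.1165,.088-p[1]))
for f in (1.7,1.75,1.8,1.85,1.9):
    a=a0+f; g=go([0,.088-r*np.cos(a),.1165+r*np.sin(a)-.0187]); print(round(f,2),g)
c=cams.camera("side");cv2.imwrite('pics/side3.png',c["color"][:,:,::-1])
E
```

```text
[0.00104739 0.16121986 0.24385418] 1.6160217815947202 0.16337984033864672
1.7 [-0.0011, -0.0113, 0.0078, -0.0]
1.75 [-0.0011, -0.0181, 0.0122, -0.0]
1.8 [-0.0011, -0.0247, 0.0169, -0.0]
1.85 [-0.0011, -0.031, 0.022, -0.0]
1.9 [-0.0011, -0.0371, 0.0273, -0.0]
```

View pics/side3.png

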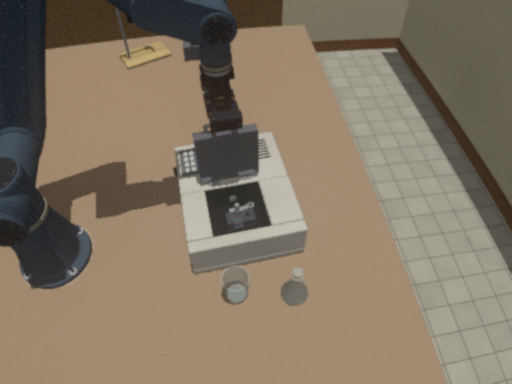

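Call:
send_rows:
  steps: [0,0,-0.011,0.008,0,0,0,-0.023,0.016,0,0,0,-0.031,0.022,0,0,0,-0.031,0.022,0,0.022,0,-0.031,0.022,0,0.022,0,-0.031,0.022,0,0.022,0,-0.031,0.0,0,0.022,0,-0.031,-0.03,0]

```text
time: 6.05
position: [0.5004, 0.2078, 0.2727]
tool_rot: [0.999, 0.048, -0.001, -0.001]
ft_force: [1.2, 0.4, -0.0]
grip_width: 0.0221
```

```bash
python3 - <<'E'
from h import *
from rig import robot,cams
print(robot.get_obs()["ft_force"],go([0,.12,.33]))
c=cams.camera("side");cv2.imwrite('pics/side4.png',c["color"][:,:,::-1])
c=cams.camera("wrist");cv2.imwrite('pics/wrist4.png',c["color"][:,:,::-1])
E
```

```text
[ 1.20961457  0.44639466 -0.01384123] [0.0005, 0.0731, -0.0574, -0.0]
```

View pics/wrist4.png

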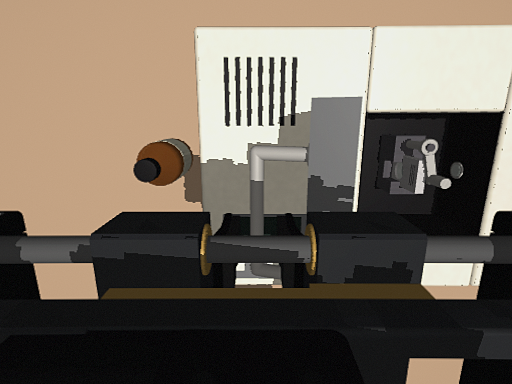

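View pics/side4.png

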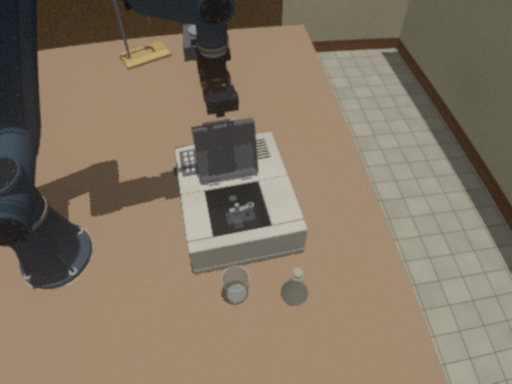

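The wrist view shows the cover released at (335, 150). The lever's pivot is at about (430, 146) and its peg at about (440, 183). I'll rise and go over the compartment to look at the lever.

Call:
send_rows:
  steps: [0.022,0,0,-0.03,0,0.022,0,0.01,-0.057,0,0.022,-0.02,0.06,-0.057,0,0.022,-0.04,0.11,-0.057,0,0.022,-0.06,0.16,-0.057,0,0.022,-0.06,0.193,-0.05,0,0.022,-0.06,0.193,-0.05,0,0.022,-0.06,0.193,-0.05,0]

```text
time: 7.15
position: [0.4611, 0.0108, 0.3244]
tool_rot: [0.999, 0.048, 0.004, -0.002]
ft_force: [-0.3, 0.2, 0.5]
grip_width: 0.0224
```

```bash
python3 - <<'E'
from h import *
from rig import robot,cams
c=cams.camera("wrist");cv2.imwrite('pics/wrist5.png',c["color"][:,:,::-1]);np.savez('wrist5.npz',**c)
P=(cloud(c)-O)@Rp
m=(P[...,2]>.09)&(P[...,2]<.15)&(abs(P[...,0])<.07)&(abs(P[...,1])<.07)
v,u=np.nonzero(m);print(len(u),u.min(),u.max(),v.min(),v.max(),P[m].mean(0))
m=(P[...,2]>.125)&(P[...,2]<.15)&(abs(P[...,0])<.07)&(abs(P[...,1])<.07)
n,l,st,ce=cv2.connectedComponentsWithStats(m.astype(np.uint8))
for i in range(1,n):
    if st[i,4]>15: print(st[i],ce[i],P[l==i].mean(0).round(4))
E
```

```text
617 252 271 87 139 [ 0.01305463 -0.00077291  0.11361821]
[262 120  10  10  80] [266.4875 124.6   ] [-0.0009 -0.0078  0.1364]
```

View pics/wrist5.png

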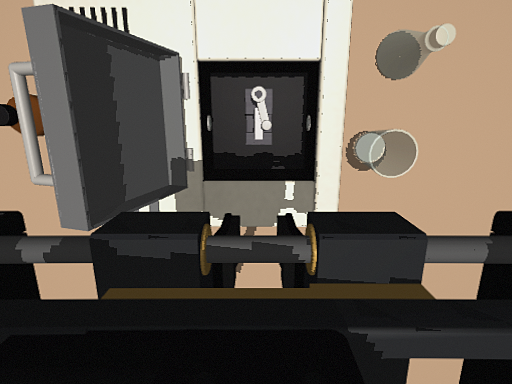

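The wrist view shows the lever pivot at (258, 93) and the peg at (266, 125). The peg top measures (-1, -8, 136) mm, which is 38 mm from the pivot and at the expected height, so the lever is at about 0.21 rad. I'll grip the peg.

```bash
python3 - <<'E'
from h import *
print(go([-.001,-.008,.16]),go([-.001,-.008,.1175]))
E
```

```text
[0.0559, 0.0098, 0.1651, 0.0] [0.0556, 0.01, 0.2076, 0.0]
```

Call:
send_rows:
  steps: [0.05,0.03,0.005,0.04,0,0.05,0.056,0.01,0.09,0,0.05,0.056,0.01,0.14,0,0.05,0.056,0.01,0.165,0,0.05,0.056,0.01,0.165,0,0.05,0.056,0.01,0.165,0]
  force: 10

```text
time: 7.95
position: [0.5202, 0.0079, 0.161]
tool_rot: [0.999, 0.049, 0.005, -0.002]
ft_force: [0.6, -0.1, -0.4]
grip_width: 0.0494
```

```bash
python3 - <<'E'
from h import *
from rig import robot,cams
print(go([-.001,-.008,.1175]))
c=cams.camera("wrist");cv2.imwrite('pics/wrist6.png',c["color"][:,:,::-1])
E
```

```text
[-0.0015, 0.0005, 0.0435, 0.001]
```

View pics/wrist6.png

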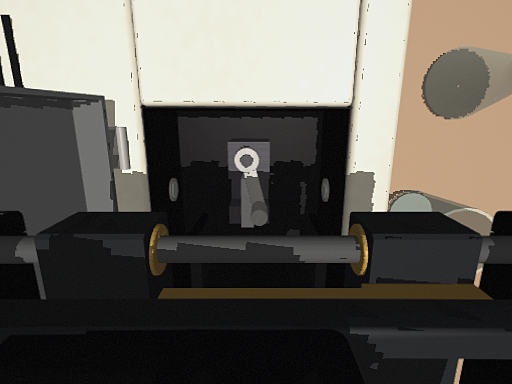

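The peg, at about (260, 215), is between the fingers and everything is clear. I'll lower and close.

Call:
send_rows:
  steps: [0.05,-0.001,0,0.025,0,0.05,-0.001,0,0.043,0,0.05,-0.001,0,0.043,0,0,-0.001,0,0.043,0,0,-0.001,0,0.043,0,0,-0.001,0,0.043,0,0,-0.001,0,0.043,0,0,-0.001,0,0.043,0]
  force: 10

```text
time: 9.0
position: [0.5199, 0.0076, 0.1186]
tool_rot: [0.999, 0.049, 0.006, -0.002]
ft_force: [0.2, 0.2, 1.5]
grip_width: 0.0117
```

```bash
python3 - <<'E'
from h import *
from rig import robot
o=robot.get_obs();p=L(o["position"]);print(p,np.arctan2(-p[1],.036-p[0]))
for t in np.arange(.4,1.95,.2): print(round(t,2),go([.036-.038*np.cos(t),-.038*np.sin(t),.1175]))
E
```

```text
[-0.00022833 -0.00787835  0.11857902] 0.2141299592053502
0.4 [0.0012, 0.0069, 0.0011, 0.001]
0.6 [0.0048, 0.0136, 0.0011, 0.001]
0.8 [0.0097, 0.0194, 0.0011, 0.001]
1.0 [0.0157, 0.0241, 0.0012, 0.001]
1.2 [0.0224, 0.0276, 0.0013, 0.001]
1.4 [0.0297, 0.0296, 0.0013, 0.001]
1.6 [0.0373, 0.0302, 0.0014, 0.001]
1.8 [0.0448, 0.0292, 0.0015, 0.001]
```

Call:
send_rows:
  steps: [0,0.001,0.007,0,0,0,0.005,0.014,0,0,0,0.01,0.019,0,0,0,0.016,0.024,0,0,0,0.022,0.028,0,0,0,0.03,0.03,0,0,0,0.037,0.03,0,0,0,0.045,0.029,0,0]

```text
time: 10.0
position: [0.5644, -0.0151, 0.1183]
tool_rot: [0.999, 0.049, 0.001, -0.003]
ft_force: [-8.5, 8.1, 5.4]
grip_width: 0.0117
```

Call:
send_rows:
  steps: [0,0.001,0,0,0,0,0.001,0,0,0,0.03,0.001,0,0,0,0.03,0.001,0,0,0,0.03,0.001,0,-0.03,0,0.03,-0.02,-0.01,-0.06,0,0.03,-0.06,-0.03,-0.1,0,0.03,-0.09,-0.03,-0.14,0]

```text
time: 11.0
position: [0.4704, 0.0052, 0.2591]
tool_rot: [0.999, 0.049, 0.001, -0.003]
ft_force: [0.5, 0.3, 0.8]
grip_width: 0.0297
```

```bash
python3 - <<'E'
from h import *
from rig import robot,cams
c=cams.camera("wrist");cv2.imwrite('pics/wrist7.png',c["color"][:,:,::-1]);np.savez('wrist7.npz',**c)
P=(cloud(c)-O)@Rp
for lo,hi in((.125,.15),(.098,.1095)):
  m=(P[...,2]>lo)&(P[...,2]<hi)&(abs(P[...,0])<.07)&(abs(P[...,1])<.07)
  n,l,st,ce=cv2.connectedComponentsWithStats(m.astype(np.uint8))
  for i in range(1,n):
    if st[i,4]>15: q=P[l==i];print(st[i],ce[i],q.mean(0).round(4),q.min(0).round(4),q.max(0).round(4))
print(L(robot.get_obs()["position"]))
E
```

```text
[283  74  14  15 149] [289.73825503  80.90604027] [ 0.0488 -0.0337  0.1358] [ 0.0434 -0.0395  0.1253] [ 0.055  -0.0282  0.1385]
[249 114  10  37 351] [253.27920228 131.96866097] [1.000e-04 1.300e-03 1.047e-01] [-0.0193 -0.0038  0.0982] [0.019  0.0061 0.107 ]
[-0.05084257 -0.00597864  0.26360606]
```

View pics/wrist7.png

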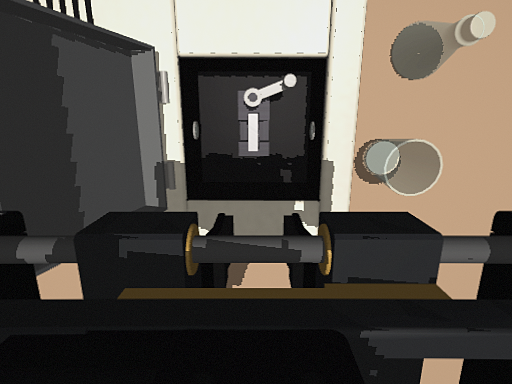

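The lever is now at about 1.9 rad, with the peg at (290, 81). The plate top is clear at (253, 132), which measures (0, 1.3, 104.7) mm. I'll move above the plate next.

```bash
python3 - <<'E'
from h import *
print(go([0,.001,.13]),go([0,.001,.077]))
E
```

```text
[0.0498, -0.0064, 0.134, 0.002] [0.0494, -0.0062, 0.187, 0.002]
```

Call:
send_rows:
  steps: [0.04,0.03,-0.006,0.03,0,0.04,0.05,-0.006,0.07,0,0.04,0.05,-0.006,0.11,0,0.04,0.05,-0.006,0.134,0,0.04,0.05,-0.006,0.134,0,0.04,0.05,-0.006,0.134,0]
  force: 30

```text
time: 11.8
position: [0.5207, 0.0156, 0.1307]
tool_rot: [0.999, 0.049, 0.005, -0.002]
ft_force: [0.3, 0.0, 0.4]
grip_width: 0.04
```

```bash
python3 - <<'E'
from h import *
from rig import robot,cams
print(robot.get_obs()["ft_force"],go([0,.001,.077]))
c=cams.camera("wrist");cv2.imwrite('pics/wrist8.png',c["color"][:,:,::-1])
c=cams.camera("side");cv2.imwrite('pics/side8.png',cv2.resize(c["color"][80:280,130:330,::-1],None,fx=2.8,fy=2.8))
E
```

```text
[0.34585511 0.01240867 0.36497717] [-0.0018, -0.0009, 0.0537, 0.002]
```

View pics/wrist8.png

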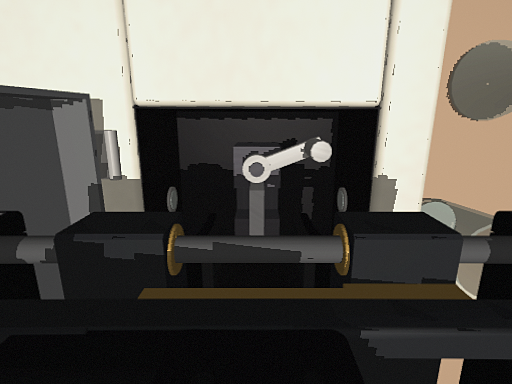

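View pics/side8.png

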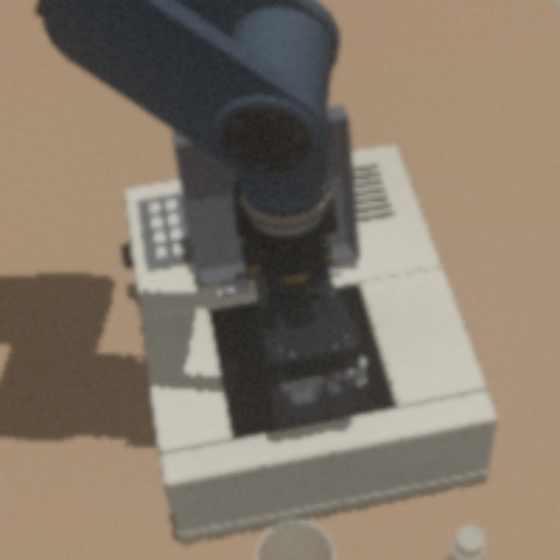

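The plate, at (257, 205), is centred between the jaws (175–345), and the side view shows the gripper clear of the open cover. I'll lower and grip.

Call:
send_rows:
  steps: [0.04,-0.002,-0.001,0.02,0,0.04,-0.002,-0.001,0.04,0,0.04,-0.002,-0.001,0.053,0,0.04,-0.002,-0.001,0.053,0,0,-0.002,-0.001,0.053,0,0,-0.002,-0.001,0.053,0,0,-0.002,-0.001,0.053,0,0,-0.002,-0.001,0.053,0]
  force: 30

```text
time: 12.9
position: [0.5194, 0.0167, 0.0786]
tool_rot: [0.999, 0.049, 0.006, -0.001]
ft_force: [-1.0, 0.6, 0.9]
grip_width: 0.01
```

```bash
python3 - <<'E'
from h import *
from rig import robot
o=robot.get_obs();print(L(o["position"]),o["ft_force"],o["grip_width"],go([0,0.001,.077]),go([0,0,.262]))
E
```

```text
[0.00012028 0.00115303 0.07856812] [-0.96732516  0.61013994  0.86746485] 0.009982266679977711 [-0.0001, 0.0002, 0.0016, 0.002] [0.0019, 0.0007, -0.1834, 0.002]
```

Call:
send_rows:
  steps: [0,0,0,-0.015,0,0,0,0,-0.035,0,0,0.001,0,-0.055,0,0,0.001,0,-0.085,0,0,0.001,0,-0.115,0,0,0.002,0,-0.15,0,0,0.002,0,-0.18,0,0,0.002,0,-0.18,0]

```text
time: 13.9
position: [0.5209, 0.0161, 0.2617]
tool_rot: [0.999, 0.049, 0.009, -0.001]
ft_force: [-0.8, -0.1, -0.7]
grip_width: 0.0099
```

```bash
python3 - <<'E'
from h import *
from rig import robot,cams
o=robot.get_obs();print(o["q"].round(3) if hasattr(o["q"],'round') else o["q"],o["grip_width"],L(o["position"]),go([0,0,.262],np.pi/2),go([0,0,.262],-np.pi/2))
c=cams.camera("side");cv2.imwrite('pics/side9.png',cv2.resize(c["color"][80:280,130:330,::-1],None,fx=2.8,fy=2.8))
E
```

```text
[-0.187  0.332  1.656  0.006  1.137  1.283] 0.00989160141977878 [0.00153942 0.00040735 0.26169104] [-0.0015, 0.0004, -0.0003, -1.568] [-0.0015, 0.0004, -0.0003, 1.573]
```

View pics/side9.png

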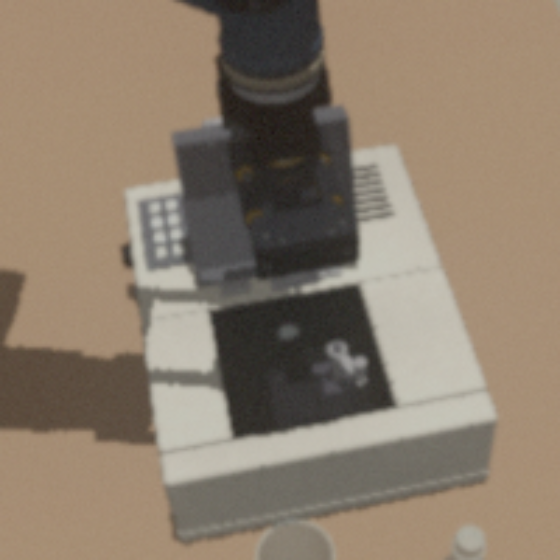

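The plate is out with the grip width at 9.9 mm, and the side view shows the holder empty. Now the quarter turn, in the direction that keeps joint 6 away from its limit.

Call:
send_rows:
  steps: [0,0,0,0,-0.1,0,0,0,0,-0.26,0,0,0,0,-0.42,0,0,0,0,-0.58,0,0,0,0,-0.74,0,0,0,0,-0.9,0,0,0,0,-1.06,0,0,0,0,-1.22]

```text
time: 14.95
position: [0.5182, 0.0165, 0.2581]
tool_rot: [0.789, 0.615, 0.005, 0.002]
ft_force: [-0.6, 0.2, -1.1]
grip_width: 0.01
```

```bash
python3 - <<'E'
from h import *
print(go([0,0,.262],np.pi/2))
E
```

```text
[-0.0006, 0.0014, -0.0038, -0.343]
```

Call:
send_rows:
  steps: [0,0,0,-0.002,-0.12,0,0,0.001,-0.004,-0.26,0,0,0.001,-0.004,-0.34,0,0,0.001,-0.004,-0.343,0,0,0.001,-0.004,-0.343,0,0,0.001,-0.004,-0.343,0,0,0.001,-0.004,-0.343,0,0,0.001,-0.004,-0.343]

```text
time: 15.95
position: [0.5191, 0.0162, 0.2622]
tool_rot: [0.672, 0.74, 0.005, 0.002]
ft_force: [-0.5, 0.3, -1.0]
grip_width: 0.0099
```

```bash
python3 - <<'E'
from h import *
from rig import robot,cams
o=robot.get_obs();print(o["grip_width"],L(o["position"]),np.abs(o["joint_velocities"]).max(),go([0,0,.262],np.pi/2))
for n in("side","top"):
    c=cams.camera(n);np.savez(n+'f.npz',**c);im=c["color"][:,:,::-1]
    cv2.imwrite(f'pics/{n}f.png',im if n=="top" else cv2.resize(im[80:320,130:340],None,fx=2.5,fy=2.5,interpolation=cv2.INTER_CUBIC))
    P=(cloud(c)-O)@Rp
    m=(P[...,2]>.19)&(P[...,2]<.262)&(abs(P[...,0])<.05)&(abs(P[...,1])<.05)
    if m.sum(): print(n,m.sum(),P[m].min(0),P[m].max(0))
a,b=load('side0.npz'),load('sidef.npz')
for x in(a,b):
    P=(cloud(x)-O)@Rp
E
```

```text
0.009901507345109573 [-1.94626050e-04  7.32270908e-04  2.62191386e-01] 0.0020668087806227898 [-0.0007, 0.0002, 0.0002, -0.0]
side 69 [-0.0031946  -0.0219903   0.21765492] [0.00696829 0.0170108  0.26177279]
```

View pics/sidef.png

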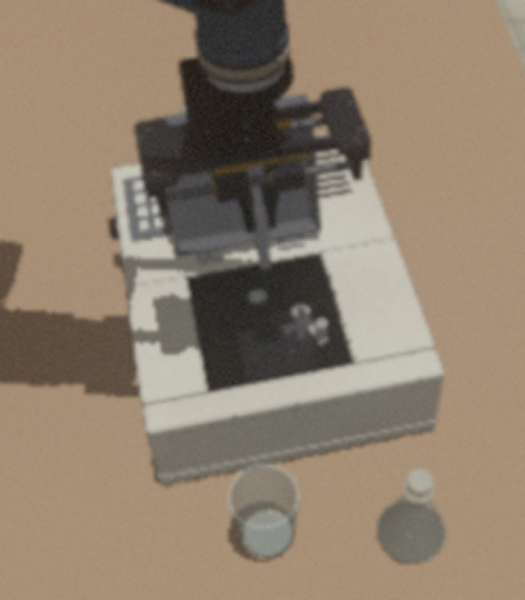

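View pics/topf.png

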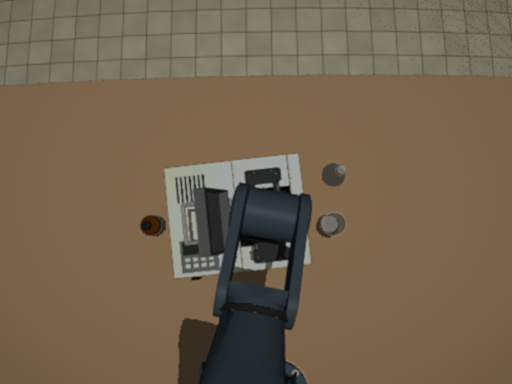

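The plate hangs upright at (262, 225) in the side view. It is about 39 mm wide along y and thin along x, with its lower edge at about 0.218 m. The cover is open, the lever points to the right at (320, 328), and the glassware sits at the same top-view pixels as at the start. I'm handing in.

```bash
python3 -c "
from rig import hand_in
print(hand_in())"
```

```text
the job is handed in; nothing more can be done
None
```

The check filter is out of its holder and held still and upright over the open compartment, and I have handed the job in. It took about 16 s of the 72 s allowed.

I opened the cover by its handle, swung the lever clear by its peg, then drew the plate straight up and turned it a quarter turn so its glass faces the front.

| Item | Last check |
|---|---|
| Cover | about 1.85 rad, from the gripper's path along the arc; still open in the last pictures |
| Lever | about 1.9 rad, from the peg's position after I let it go; still pointing right in the last side view |
| Grip on the plate | fingers closed at 9.9 mm on the 10 mm plate, set to 30 N |
| Plate height | lower edge at about 218 mm, so about 103 mm above the top of the photometer |
| Plate position | gripper within 1 mm of the compartment's middle |
| Plate angle | gripper turned to the quarter turn with no error left, and tilted less than 1° |
| Glassware | at the same places in the top view as at the start |

No check failed. The nearest thing to a disagreement was the handle bar, which measured 1.5 mm from its expected place, within the camera calibration error. I read the plate's turn and tilt from the gripper, and the side view only confirmed them roughly. The hand-in gave no verdict.

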